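Level the spice carousel, turn the red-capped jar to the front and hold it

ROBOT

A 6-joint arm with a two-finger parallel gripper is mounted at the origin on a cart in front of the work surface, level with it; the furniture and walls round the work are solid. World frame = base frame: x ahead of the robot, y to its left, z up, the work surface at z = 0. Lengths are in m, angles in rad, forces in N, time in s.
With the tool pointing down it reaches from about 0.225 to 0.875 m from the base axis. Payload 3.4 kg.
Tool frame: the origin (TCP) lies at the very end of the fingers, on their centre line; the grasp point (between the pads) lies 19 mm behind it; z points along the fingers, y is the line along which they close (so a half turn about z gives the same grasp; the last joint's range is limited). The gripper opens to 85 mm and grips with 20 to 120 N. Pads are 22 mm wide; open, the fingers measure 114 mm over their backs; the gripper's body (76 mm by 85 mm) begins 54 mm behind the grasp point. The pads swing forward as they close: fully open they stand 13 mm farther back than shut.
Start: joints at [-1.263, 0.276, 1.505, -0, 1.361, -0.121], TCP at [0.239, -0.523, 0.231] pointing down, gripper open.
Joint ranges: [-2.89, 2.89], [-0.75, 2.08], [0.22, 2.7], [-1.18, 4.32], [0.11, 2.71], [-2.7, 2.7]. Speed limits (rad/s): [2.57, 2.57, 3.14, 3.14, 3.14, 3.14].

INTERFACE

Orientations are given as a unit quaternion [w, x, y, z].
In Python, from rig import readout, vision, manip gives the robot as it stands.
- The arm moves only by the shell command python3 -m handwheel 'ROWS' [FORCE]. ROWS is JSON, a list of rows, each a list of 3 entries, a list of its own where there are three numbers: the shift along the tool's x, y, z in mm, then the turn, a rotation vector about the tool's x, y, z in units of 6 degrees (1.0 is 6 degrees), then the closure, from -1 (fully open) to 1 (shut), so that 0 is half open. A call has 1 to 20 rows; each row shifts and turns the commanded pose from where the row before left it, along the tool's axes as they then stand; what a row does not reach is not made up. A row lasts 1/8 s, in which the tool goes at most 62.5 mm and 10.7 degrees, less where a joint would pass 70% of its speed; a pose out of reach is approached as far as the arm can. A call is refused whole if a number of a shift passes 62.5 or a number of a turn 1, either way. A call with a gripper value outside its range is refused whole. The fingers move at their own pace and stop on an object; FORCE is the grip in N (left out, the last holds). Time passes only in rows, so rows that do not move let the fingers close. It gives the time, the measured TCP pose, the force, the opening and the grip force at its end, in the units of the state.
- readout.get_state(): the state, without advancing time (a new reading comes with each control period).
- vision.get_image(name): name is "scene" or "side" or "wrist"; returns the picture (384x512x3 uint8, blue, green, red); there is no depth.
- vision.camera_params(name): a dict with "intrinsics" (3x3 intrinsics, pixels), "rvec" (rotation vector, rad) and "tvec" (3), from world to camera coordinates, as OpenCV has them; the wrist camera has in their place "hand_eye" (4x4, takes a point from camera to tool coordinates, whose origin is the TCP and whose axes are the flange's). Camera axes: x right, y down, z forward; pixel columns grow to the right and rows downward; lengths in m; the calibration is good to about 2 mm. A picture is of the moment at which its call begins: read the wrist's pose just before it. camera_params takes no time and is no camera call.
- manip.sign_off(): hands the job in; it is judged then, once.
The state is a dict: "clock": time; "qpos": joint angles; "qd": joint speeds; "effort": joint torques, N m; "position": TCP position; "ee_rot": TCP orientation; "contact_force": force on the tool from outside, world axes, zero at the start; "moment": the same for the moment, N m; "width": finger opening in m; "gripper_force": force on a finger pad.
Only numpy, scipy, OpenCV 4.12 (cv2) and the standard library are available. Lean on these libraries where they do the work, as an engineer would, in place of code of your own. Each camera call takes 0.05 s, during which the arm holds its last target. There are 200 camera calls.

TASK

The spice carousel on the worktop leans to one side. First level its deck by turning the black wing knob on the grey housing, then turn the carousel by its wooden handle until the one red-capped jar stands squarely behind the orange front pointer. Finish while gripping the handle and holding the carousel still there, deck still level; do not shift the mug, the can or the honey jar.

Things in the scene. Friction and masses are not known exactly. Their poses are not given: they have to be found in the camera images.
- base: fixed black foot of the spice carousel, round plate 250 mm across and 12 mm thick with a tongue towards its +y; origin at the centre of its underside, under the middle of the carousel; z up; its -x side is the front, where an orange pointer 14 mm wide (20 mm at its arrow tip) and 76 mm high stands 137 mm from the middle; on its +y side, 218 mm from the middle, stands a grey housing 50 x 50 x 73 mm that bears the levelling knob. Position and yaw vary
- level_knob (a joint): turn of the black levelling knob about its upright axis (rad), positive = clockwise seen from above; limits -2.6 to 1.6; starts negative. The deck tilts 0.055 rad for each rad of the knob: clockwise raises the knob's side of the deck, and the deck is level at 0. Turns stiffly (0.12 N m) and stays where it is left
- knob_grip (a point): point on the knob's axis, half-way up its wing grip (101 mm above the worktop); the grip is a bar 46 mm long, 14 mm thick and 30 mm high, long way along the point's x axis (along the base's x axis when the knob reads 0). Gripped across its 14 mm; free all round, the nearest jars are 115 mm away and reach 170 mm above the worktop
- deck (a joint): tilt of the light wooden deck that carries the turntable (rad), about the base's x axis, 0 = level; negative = the knob's side (base +y) is low. When it is level, the top of its tongue is flush with the top of the small white post beside it, 45 mm above the worktop
- turntable (a joint): turn of the turntable on the deck (rad), positive = counter-clockwise seen from above; red-capped jar behind the pointer at 0 and likewise at 6.283; limits -2.0 to 8.3. Stays where it is left (friction 0.06 N m)
- handle: dark wooden handle at the top of the turntable's middle column; turns with the turntable. Its bar is 70 mm long (along its x axis), 14 mm thick (y) and 46 mm high; origin on the turntable's axis at the underside of the bar, 186 mm above the worktop when level; z up along the axis; the red-capped jar lies in the direction of its -x. The jars below reach 170 mm above the worktop
- handle_grip (a point): point on the turntable's axis 24 mm above the underside of the handle's bar (half-way up it); 210 mm above the worktop when level
- red_cap (a point): centre of the top of the cap of the one red-capped spice jar (47 mm across, 97 mm high, fixed in its well, its axis 70 mm from the turntable's axis); four other jars, two black-capped and two grey-capped, share the turntable at equal spacing
- mug_mid (a point): middle of a loose white mug with a dark band, 92 x 127 x 95 mm, half-way up; to be left alone
- can_mid (a point): middle of a loose orange drinks can, 66 mm across, 115 mm high, half-way up; to be left alone
- honey_jar_mid (a point): middle of a loose honey jar with a yellow lid, 64 mm across, 87 mm high, half-way up; to be left alone

How it is judged:
On the way, in this order (a step that is already met when the one before it is completed fails the run):
1. the deck is level, within 0.017 rad (value of joint deck between -0.017 and 0.017 rad), for 0.3 s.
2. then the red-capped jar is brought behind the pointer, within 8 mm sideways (y of red_cap in the frame of base between -0.008 and 0.008 m and x of red_cap in the frame of base below -0.04 m), for 0.2 s.
At the end, for the whole second after the job is handed in: the deck is level within 0.02 rad, the red-capped jar's middle is within 8 mm sideways of the line from the carousel's middle to the orange pointer and on the pointer's side, the turntable is at rest (under 0.05 rad/s), and the fingers still grip the wooden handle (over 2 N) (all of step 2 and value of joint deck between -0.02 and 0.02 rad and velocity of joint turntable between -0.05 and 0.05 rad/s and contact force between the fingers and handle above 2 N); the arm keeps its last pose, push and grip.
It fails at once if the mug is shifted by more than 20 mm (distance of mug_mid from where it was at the start of the episode above 0.02 m).
It fails at once if the can is shifted by more than 20 mm (distance of can_mid from where it was at the start of the episode above 0.02 m).
It fails at once if the honey jar is shifted by more than 20 mm (distance of honey_jar_mid from where it was at the start of the episode above 0.02 m).
It also fails if it takes over 64 s, if anything falls off the work surface, if the arm or the gripper's body presses on something with over 40 N, if the wrist force passes 120 N, or if a joint passes its speed limit or range.

## Working session

There is one attempt and no reset: what is moved stays moved. The work goes in short steps, Python scripts to look and compute and a shell command to move; the robot and the scene stay as the last step left them, time stands still between calls to the robot, and variables do not carry over. Pictures are saved under pics/ and viewed, at most 13 in all, crops included, and the job is handed in when it is done.

```bash
mkdir -p pics; ls
python3 - <<'E'
from rig import readout, vision
import cv2, numpy as np
s=readout.get_state(); print(s)
a=vision.get_image("scene"); b=vision.get_image("side")
cv2.imwrite("pics/scene.png",a); cv2.imwrite("pics/side.png",b)
for n in("scene","side","wrist"):print(n,vision.camera_params(n))
E
```

```text
pics
{'clock': 0.0, 'qpos': array([-1.26299578e+00,  2.76594291e-01,  1.50617620e+00, -8.81345219e-06,
        1.36072354e+00, -1.21004656e-01]), 'qd': array([-0.00029628,  0.00035984,  0.0005982 , -0.00034448, -0.00042506,
       -0.0021315 ]), 'effort': array([ 1.62283141e-04, -4.16778803e+01, -2.45805985e+01, -8.89424359e-05,
        1.10770273e-02, -6.27133417e-06]), 'position': array([ 0.23889508, -0.5224088 ,  0.23042298]), 'ee_rot': array([-9.46142300e-04,  9.77103035e-01,  2.12764552e-01, -9.29534301e-05]), 'contact_force': array([-0.76975323,  0.47207258,  0.35857046]), 'moment': array([ 0.01137581,  0.02751138, -0.00302345]), 'gripper_force': 0.0, 'width': 0.08517542390770433}
scene {'intrinsics': array([[491.59676012,   0.        , 253.46244187],
       [  0.        , 491.59676012, 186.28860909],
       [  0.        ,   0.        ,   1.        ]]), 'rvec': array([ 1.21227337, -2.16257869,  1.11043087]), 'tvec': array([0.24532333, 0.37925347, 1.24085844])}
side {'intrinsics': array([[348.6412702 ,   0.        , 250.71081013],
       [  0.        , 348.6412702 , 193.458023  ],
       [  0.        ,   0.        ,   1.        ]]), 'rvec': array([ 1.97577274,  0.03471934, -0.05666621]), 'tvec': array([-0.50004826,  0.12428961,  1.40542301])}
wrist {'intrinsics': array([[295.62717931,   0.        , 255.72802393],
       [  0.        , 295.62717931, 193.80565624],
       [  0.        ,   0.        ,   1.        ]]), 'hand_eye': array([[ 1.04347041e-03, -9.61319999e-01, -2.75431971e-01,
         6.92386208e-02],
       [ 9.99998601e-01,  6.43076193e-04,  1.54399995e-03,
        -1.84223238e-04],
       [-1.30715429e-03, -2.75433197e-01,  9.61319326e-01,
        -1.43086632e-01],
       [ 0.00000000e+00,  0.00000000e+00,  0.00000000e+00,
         1.00000000e+00]])}
```

View pics/scene.png

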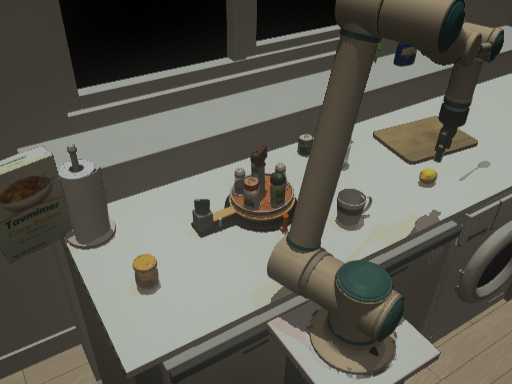

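View pics/side.png

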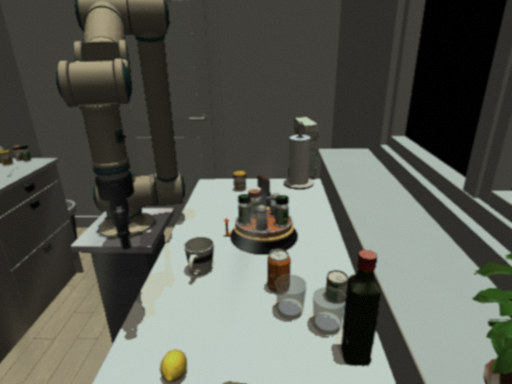

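The scene view shows the carousel at about (262,195), the grey housing with its knob at (203,213), the orange pointer at (285,222), the mug at (350,207) and the honey jar at (146,270). The side view shows the can at (279,270), with the carousel at (264,225). Next I'll enlarge the carousel and cast rays.

```bash
cat > h.py <<'E'
import numpy as np, cv2
from scipy.spatial.transform import Rotation as R
from rig import readout, vision
def cam(n,s=None):
    p=vision.camera_params(n);K=p["intrinsics"]
    if n=="wrist":
        s=s or readout.get_state(); q=s["ee_rot"]; T=np.eye(4)
        T[:3,:3]=R.from_quat(q,scalar_first=True).as_matrix();T[:3,3]=s["position"]
        T=T@p["hand_eye"]; return K,T[:3,:3],T[:3,3]
    M=cv2.Rodrigues(p["rvec"])[0]; return K,M.T,-M.T@p["tvec"]
def ray(c,uv):
    K,M,o=c; d=M@np.linalg.inv(K)@np.array([uv[0],uv[1],1.]); return o,d/np.linalg.norm(d)
def onz(c,uv,z):
    o,d=ray(c,uv); return o+d*(z-o[2])/d[2]
def proj(c,P):
    K,M,o=c; x=K@M.T@(np.array(P)-o); return x[:2]/x[2]
def tri(*rs):
    A=sum(np.eye(3)-np.outer(d,d) for o,d in rs);b=sum((np.eye(3)-np.outer(d,d))@o for o,d in rs)
    return np.linalg.solve(A,b)
E
python3 - <<'E'
from h import *
a=cv2.imread("pics/scene.png");b=cv2.imread("pics/side.png")
g=lambda i:cv2.convertScaleAbs(i,alpha=1.5,beta=15)
x=cv2.resize(g(a[140:240,180:310]),None,fx=6,fy=6,interpolation=cv2.INTER_CUBIC)[:600]
cv2.imwrite("pics/c1.png",x)
y=cv2.resize(g(b[165:255,215:305]),None,fx=6.5,fy=6.5,interpolation=cv2.INTER_CUBIC)
cv2.imwrite("pics/c2.png",y)
S=cam("scene");D=cam("side")
for n,uv,z in[("pointer",(285,232),0),("housing",(203,205),.08),("mug",(350,207),.05),("honey",(146,262),.087)]:print(n,onz(S,uv,z))
for n,uv,z in[("pointer",(228,236),0),("can",(279,254),.115),("mug",(199,242),.095),("honey",(240,173),.087)]:print(n,onz(D,uv,z))
E
```

```text
pointer [ 0.40987062 -0.08480325  0.        ]
housing [0.57237026 0.11836474 0.08      ]
mug [ 0.3570424  -0.29989583  0.05      ]
honey [0.42371843 0.36581179 0.087     ]
pointer [ 0.4205435  -0.08903702  0.        ]
can [ 0.60228301 -0.38419851  0.115     ]
mug [ 0.35709443 -0.28974235  0.095     ]
honey [0.43300547 0.35973525 0.087     ]
```

View pics/c1.png

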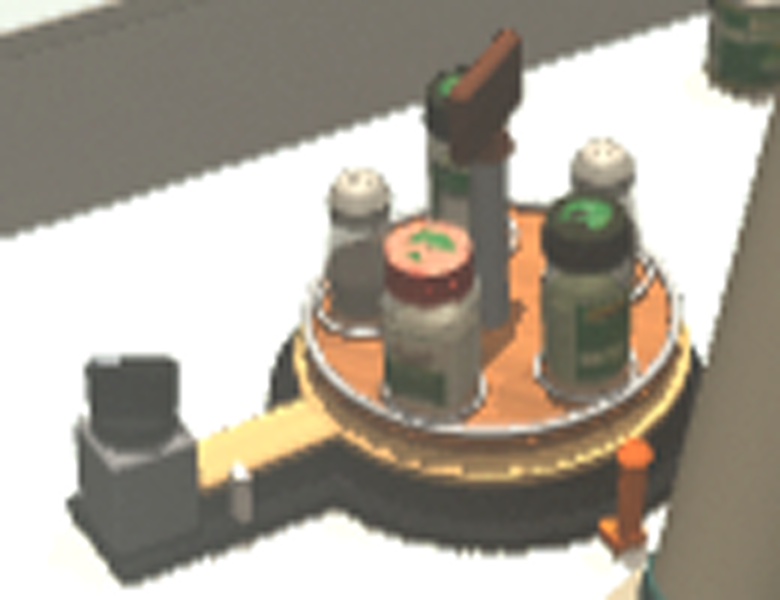

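View pics/c2.png

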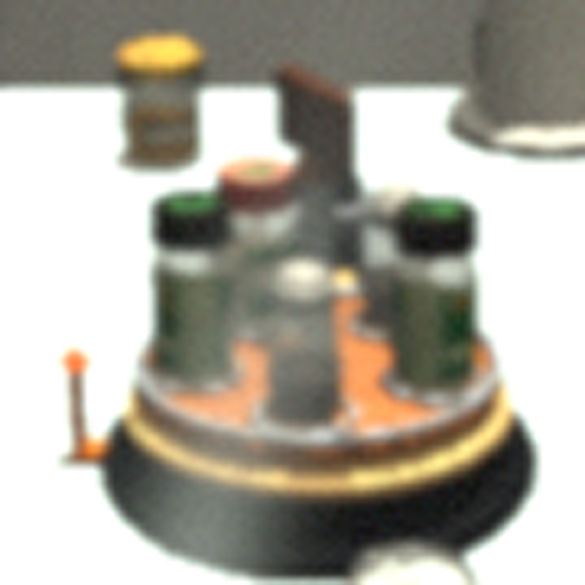

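The scene crop puts the red cap top at about (251.7,180.5), the pointer tip at (285.8,215.8), the wing top at (202,200) and the handle top from (256,156) to (266,146). In the side crop the red cap is at (254.7,191.9) and the pointer tip at (226.5,220.7).

Run:
```python
from h import *
S=cam("scene");D=cam("side")
def t(n,a,b): print(n,tri(ray(S,a),ray(D,b)).round(4))
t("red",(251.7,180.5),(254.7,191.9))
t("ptr",(285.8,215.8),(226.5,220.7))
f=lambda x,y:(180+x/6,140+y/6); g=lambda x,y:(215+x/6.5,165+y/6.5)
t("can",(306,138),(279,254))
print("handle top near/far",onz(S,f(462,98),.232),onz(S,f(512,37),.232), onz(D,g(345,93),.232),onz(D,g(288,68),.232))
print("ptr z=.076",onz(S,f(635,448),.076),onz(D,g(75,354),.076))
print("knob top",onz(S,f(133,360),.116))
print("house corners z.073?",[onz(S,f(*p),.085).round(3) for p in((77,432),(130,460),(195,430))])
print(S[2],D[2])
s=readout.get_state(); print(R.from_quat(s["ee_rot"],scalar_first=True).as_matrix().round(3))
```

```text
red [ 0.521  -0.0269  0.1524]
ptr [ 0.4167 -0.0869  0.0621]
can [ 0.6292 -0.3505  0.122 ]
handle top near/far [ 0.52600816 -0.04675935  0.232     ] [ 0.562141   -0.10034528  0.232     ] [ 0.57087845 -0.10607148  0.232     ] [ 0.54000098 -0.06801123  0.232     ]
ptr z=.076 [ 0.40592682 -0.07975265  0.076     ] [ 0.42044364 -0.10183479  0.076     ]
knob top [0.55428128 0.12890856 0.116     ]
house corners z.073? [array([0.552, 0.163, 0.085]), array([0.519, 0.15 , 0.085]), array([0.523, 0.111, 0.085])]
[-0.51627682  0.637386    1.03486411] [ 0.57833237 -1.21494839  0.6558522 ]
[[ 0.909  0.416 -0.   ]
 [ 0.416 -0.909  0.002]
 [ 0.    -0.002 -1.   ]]
```

```bash
python3 -m handwheel '[[[0,0,-50],[0,0,0],-1],[[0,0,-50],[0,0,0],-1],[[0,0,-50],[0,0,0],-1],[[30,-27,0],[0,0,0],-1],[[30,-27,0],[0,0,0],-1],[[30,-27,0],[0,0,0],-1],[[30,-27,0],[0,0,0],-1],[[30,-27,0],[0,0,0],-1],[[30,-27,0],[0,0,0],-1],[[30,-27,0],[0,0,0],-1],[[30,-27,0],[0,0,0],-1],[[30,-27,0],[0,0,0],-1],[[30,-27,0],[0,0,0],-1],[[30,-27,0],[0,0,0],-1],[[30,-27,0],[0,0,0],-1],[[30,-27,0],[0,0,0],-1],[[30,-27,0],[0,0,0],-1],[[30,-27,0],[0,0,0],-1],[[0,0,0],[0,0,0],-1],[[0,0,0],[0,0,0],-1]]' 60
python3 - <<'E'
from h import *
import pickle
s=readout.get_state();a=vision.get_image("wrist");pickle.dump(s,open("s1.pkl","wb"));cv2.imwrite("pics/w1.png",a)
cv2.imwrite("pics/w1b.png",cv2.resize(cv2.convertScaleAbs(a,alpha=1.4,beta=10),(800,600),interpolation=cv2.INTER_CUBIC))
E
```

```text
clock: 2.6
position: [0.4795, 0.0321, 0.3809]
ee_rot: [0.0, 0.977, 0.213, -0.001]
contact_force: [-0.3, -0.4, 0.1]
width: 0.085
gripper_force: 0.0
```

View pics/w1b.png

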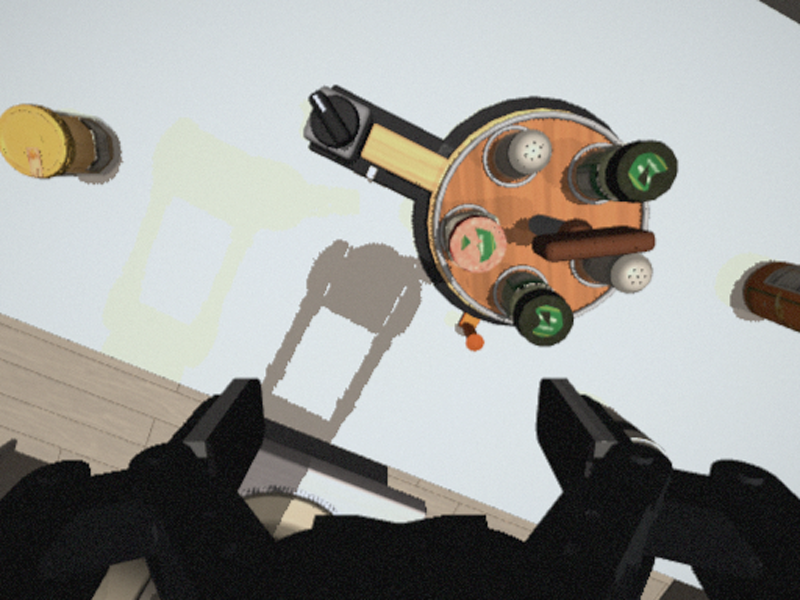

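The wrist view (800x600) shows the knob wing top running from about (315,97) to (350,142). The handle top runs from (540,243) to (652,240), the pointer top is at (475,342), the red cap is at (478,245) and the white post is at (372,173). The handle is about 90° away from its goal.

Run:
```python
from h import *
import pickle
s=pickle.load(open("s1.pkl","rb"));W=cam("wrist",s);a=cv2.imread("pics/w1.png")
k=1.5625; P=lambda x,y,z:onz(W,(x/k,y/k),z)
hsv=cv2.cvtColor(a,cv2.COLOR_BGR2HSV)
m=cv2.inRange(hsv,(3,170,120),(14,255,255));m[:, :288]=0;m[:,315:]=0;m[:195]=0;m[235:]=0
ys,xs=np.nonzero(m);print("ptr px",len(xs),xs.min(),xs.max(),ys.min(),ys.max())
pt=P(475,342,.076);print("ptr",pt)
w1,w2=P(316,97,.116),P(349,141,.116);kn=(w1+w2)/2
print("wing",kn,np.linalg.norm(w1-w2),"ang",np.degrees(np.arctan2(*(w2-w1)[[1,0]])))
# base pose from two points
v=(kn-pt)[:2]; yaw=np.arctan2(v[1],v[0])-np.arctan2(.218,.137)
print("dist",np.linalg.norm(v),"want",np.hypot(.218,.137),"yaw deg",np.degrees(yaw))
c=lambda y:np.array([np.cos(y),np.sin(y)])
print("centre from ptr",pt[:2]+.137*c(yaw),"from knob",kn[:2]-.218*c(yaw+np.pi/2))
h1,h2=P(538,243,.232),P(654,240,.232);print("handle",h1,h2,(h1+h2)/2,np.linalg.norm(h1-h2),np.degrees(np.arctan2(*(h1-h2)[[1,0]])))
r=P(478,245,.168);print("red",r)
print("house",[P(*p,.073)[:2].round(3) for p in((322,87),(308,130),(353,160),(370,115))])
S=cam("scene")
for n,x in(("ptr",pt),("kn",kn),("red",r),("h",(h1+h2)/2)):print(n,proj(S,x))
# wing crop
cv2.imwrite("pics/k1.png",cv2.resize(cv2.convertScaleAbs(a[45:115,185:300],alpha=2.5,beta=20),None,fx=6.5,fy=6.5,interpolation=cv2.INTER_CUBIC))
```

```text
ptr px 90 295 308 201 223
ptr [ 0.41980108 -0.08177475  0.076     ]
wing [0.5562383  0.12740778 0.116     ] 0.042594941914868754 ang -118.00868398037585
dist 0.24974476264383413 want 0.2574742705592153 yaw deg -0.9670862509406323
centre from ptr [ 0.55678157 -0.08408704] from knob [ 0.55255889 -0.09056116]
handle [ 0.53883839 -0.03762955  0.232     ] [ 0.5711428  -0.10350998  0.232     ] [ 0.5549906  -0.07056977  0.232     ] 0.0733744276628094 116.12098236908601
red [ 0.51728697 -0.01782342  0.168     ]
house [array([0.579, 0.153]), array([0.54 , 0.151]), array([0.533, 0.104]), array([0.575, 0.105])]
ptr [283.78299477 211.98125505]
kn [202.31175431 199.50463754]
red [250.00520165 177.93555498]
h [258.49407467 149.78842473]
```

View pics/k1.png

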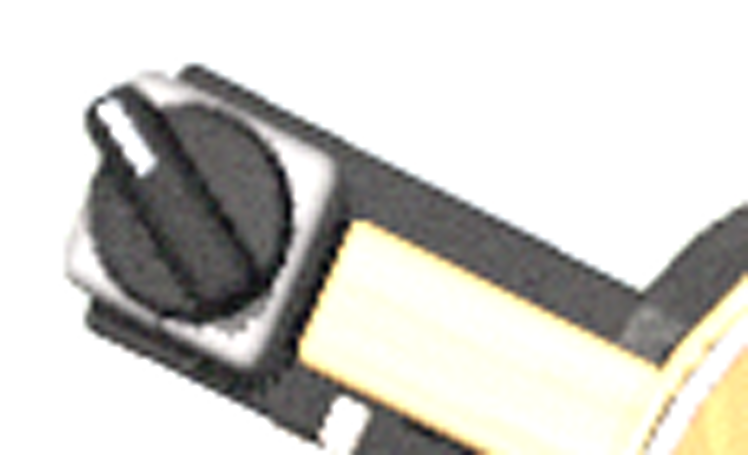

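```bash
python3 -m handwheel '[[[28,-14,40],[0,0,0],-1],[[28,-14,40],[0,0,0],-1],[[28,-14,40],[0,0,0],-1],[[27,-14,40],[0,0,0],-1],[[0,0,0],[0,0,-0.9],-1],[[0,0,0],[0,0,-0.9],-1],[[0,0,0],[0,0,-0.9],-1],[[0,0,0],[0,0,-0.9],-1],[[0,0,0],[0,0,-0.9],-1],[[0,0,0],[0,0,-0.9],-1],[[0,0,0],[0,0,-0.8],-1],[[0,0,0],[0,0,0],-1],[[0,0,0],[0,0,0],-1]]'
python3 - <<'E'
from h import *
import pickle
s=readout.get_state();a=vision.get_image("wrist");pickle.dump(s,open("s2.pkl","wb"));cv2.imwrite("pics/w2.png",a)
cv2.imwrite("pics/w2b.png",cv2.resize(cv2.convertScaleAbs(a,alpha=2,beta=20),(800,600),interpolation=cv2.INTER_CUBIC))
E
```

```text
clock: 4.28
position: [0.5576, 0.1287, 0.2214]
ee_rot: [0.0, 0.859, 0.512, -0.0]
contact_force: [1.0, 0.1, 0.2]
width: 0.0852
gripper_force: 0.0
```

View pics/w2b.png

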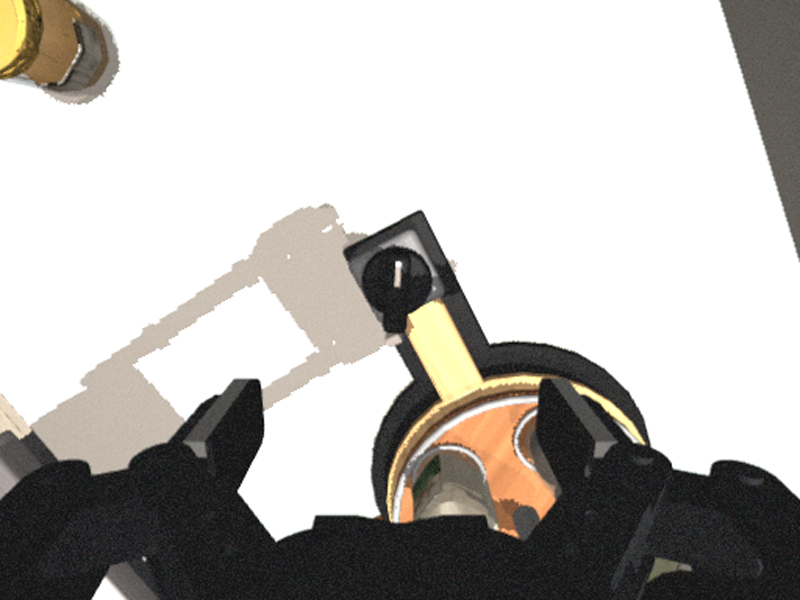

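The knob is seen from above. Its wing is centred on the tool axis around (398,285) and runs nearly vertically in the image, so the tool is already aligned within a few degrees.

Run:
```python
from h import *
import pickle
s=pickle.load(open("s2.pkl","rb"));W=cam("wrist",s);a=cv2.imread("pics/w2.png")
k=1.5625; P=lambda x,y,z:onz(W,(x/k,y/k),z)
for z,pts in((.116,[(400,258),(399,273),(396,310),(395,331)]),(.0855,[(397,280)]),(.073,[(408,229),(352,262),(440,292)]),(.012,[(420,211),(345,247)])):
  for p in pts:print(z,p,P(*p,z)[:2].round(4))
g=cv2.cvtColor(cv2.convertScaleAbs(a,alpha=2.5),cv2.COLOR_BGR2GRAY)[155:220,220:290]
cv2.imwrite("pics/k2.png",cv2.resize(cv2.convertScaleAbs(a[155:220,220:290],alpha=4,beta=20),None,fx=9,fy=9,interpolation=cv2.INTER_CUBIC))
for q in ((.5575,.129),(.5575,.124)):
  c=np.array([*q,.116]);d=np.array([np.cos(1.06),np.sin(1.06),0])*.023
  print([ (proj(W,x)*k).round(0) for x in(c+d,c,c-d)])
```

```text
0.116 (400, 258) [0.5687 0.1493]
0.116 (399, 273) [0.5643 0.1423]
0.116 (396, 310) [0.5527 0.1243]
0.116 (395, 331) [0.5463 0.1136]
0.0855 (397, 280) [0.5579 0.1331]
0.073 (408, 229) [0.5782 0.1561]
0.073 (352, 262) [0.5368 0.1546]
0.073 (440, 292) [0.5774 0.1101]
0.012 (420, 211) [0.59   0.1566]
0.012 (345, 247) [0.5267 0.1598]
[array([400., 258.]), array([400., 299.]), array([399., 338.])]
[array([405., 266.]), array([404., 307.]), array([403., 345.])]
```

View pics/k2.png

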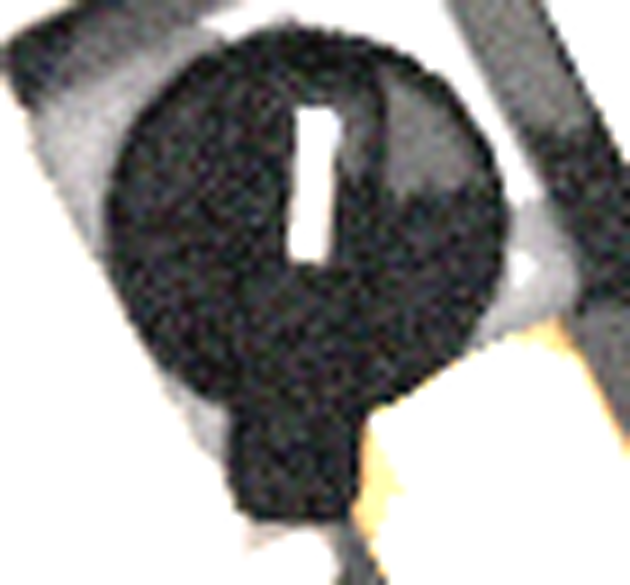

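```bash
python3 -m handwheel '[[[4.4,-1.9,30],[0,0,0.7],-1],[[0,0,35],[0,0,0],-1],[[0,0,35],[0,0,0],-0.5],[[0,0,31],[0,0,0],-0.2],[[0,0,0],[0,0,0],0.2],[[0,0,0],[0,0,0],0.7],[[0,0,0],[0,0,0],1],[[0,0,0],[0,0,0],1],[[0,0,0],[0,0,0],1],[[0,0,0],[0,0,0],1],[[0,0,0],[0,0,0],1]]' 70
python3 -c "
from rig import readout;s=readout.get_state();print(s['position'],s['moment'],s['contact_force'],s['qpos'])"
```

```text
clock: 5.7
position: [0.5587, 0.1346, 0.0917]
ee_rot: [0.0, 0.876, 0.482, 0.001]
contact_force: [-2.4, 1.1, 6.2]
width: 0.0125
gripper_force: 70.2
[0.55874161 0.13457696 0.09172694] [0.13284478 0.24074047 0.05582476] [-2.43286554  1.11502282  6.20968601] [1.15181818e-01 3.84625056e-01 1.71399181e+00 2.24441372e-04
 1.04060391e+00 6.81081032e-01]
```

```bash
python3 -m handwheel '[[[0,0,0],[0,0,0.8],1],[[0,0,0],[0,0,0.8],1],[[0,0,0],[0,0,0.8],1],[[0,0,0],[0,0,0.8],1],[[0,0,0],[0,0,0.8],1],[[0,0,0],[0,0,0.8],1],[[0,0,0],[0,0,0.8],1],[[0,0,0],[0,0,0.8],1],[[0,0,0],[0,0,0.8],1],[[0,0,0],[0,0,0.8],1],[[0,0,0],[0,0,0.8],1],[[0,0,0],[0,0,0.8],1],[[0,0,0],[0,0,0.1],1],[[0,0,0],[0,0,0],1],[[0,0,0],[0,0,0],1]]'
python3 - <<'E'
from h import *
s=readout.get_state();print(s['moment'],s['qpos'])
E
```

```text
clock: 7.58
position: [0.5601, 0.132, 0.0918]
ee_rot: [0.002, 1.0, -0.005, 0.002]
contact_force: [1.1, -6.3, 4.9]
width: 0.0123
gripper_force: 70.0
[-1.01208123 -0.00816901  0.03850761] [ 0.11350342  0.38494971  1.71335053 -0.00547862  1.03907768  1.69692184]
```

```bash
python3 -m handwheel '[[[0,0,0],[0,0,0],0],[[0,0,0],[0,0,0],-0.5],[[0,0,0],[0,0,0],-1],[[0,0,0],[0,0,0],-1],[[0,0,-40],[0,0,0],-1],[[0,0,-50],[0,0,0],-1],[[0,0,-50],[0,0,0],-1],[[0,0,-50],[0,0,0],-1],[[-20,25,-25],[0,0,0],-1],[[-20,25,-25],[0,0,0],-1],[[-20,25,-25],[0,0,0],-1],[[-20,25,-25],[0,0,0],-1],[[0,0,0],[0,0,0],-1],[[0,0,0],[0,0,0],-1]]'
python3 - <<'E'
from h import *
import pickle
s=readout.get_state();a=vision.get_image("wrist");pickle.dump(s,open("s3.pkl","wb"));cv2.imwrite("pics/w3.png",a)
cv2.imwrite("pics/w3b.png",cv2.resize(cv2.convertScaleAbs(a,alpha=1.6,beta=20),(800,600),interpolation=cv2.INTER_CUBIC))
b=vision.get_image("scene");cv2.imwrite("pics/scene3.png",b)
E
```

```text
clock: 9.32
position: [0.477, 0.0356, 0.3797]
ee_rot: [-0.0, 1.0, -0.006, -0.0]
contact_force: [-0.4, 0.0, -0.2]
width: 0.0855
gripper_force: 0.0
```

View pics/w3b.png

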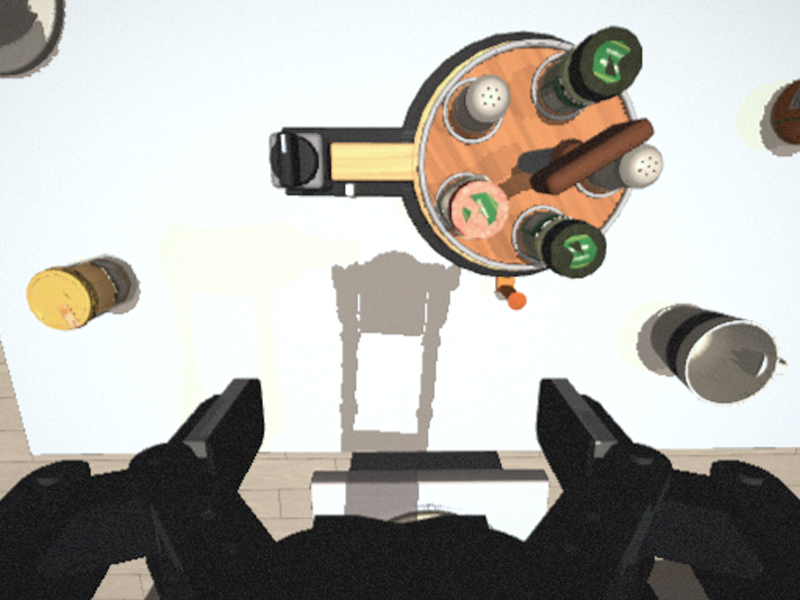

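The knob wing (290,160) now lies along the base's x axis (vertical in the image). The handle top runs from about (541,180) to (649,128), the red cap is at (480,208) and the pointer top at (516,299).

Run:
```python
from h import *
import pickle
k=1.5625
V={1:cam("wrist",pickle.load(open("s1.pkl","rb"))),3:cam("wrist",pickle.load(open("s3.pkl","rb")))}
P=lambda x,y,z:onz(V[3],(x/k,y/k),z)
T=lambda p,q:tri(ray(V[1],np.array(p)/k),ray(V[3],np.array(q)/k))
pt=P(516,299,.076);print("ptr",pt,"tri",T((475,342),(516,299)),"foot",P(506,282,.003))
w1,w2=P(292,135,.116),P(288,188,.116);print("wing",(w1+w2)/2,np.degrees(np.arctan2(*(w1-w2)[[1,0]])))
h1,h2=P(541,180,.232),P(650,128,.232);print("handle",(h1+h2)/2,np.linalg.norm(h1-h2),np.degrees(np.arctan2(*(h1-h2)[[1,0]])))
r=P(480,208,.170);print("red",r)
print("tongue edges",P(330,141,.04),P(400,141,.04),P(330,181,.04),P(405,181,.04))
# four cap tops -> carousel axis (5 jars at equal radius)
J=[P(480,208,.17),P(578,250,.17),P(615,58,.17)]
A=np.array([[2*x[0],2*x[1],1] for x in J]);c=np.linalg.solve(A,[x[0]**2+x[1]**2 for x in J]);c[2]=np.sqrt(c[2]+c[0]**2+c[1]**2);print("circle",c)
for C in(c[:2],np.array([.556,-.084])):
  f=lambda p:np.degrees(np.arctan2(p[1]-C[1],p[0]-C[0]));print(f(r),f(pt))
```

```text
ptr [ 0.42118494 -0.08121793  0.076     ] tri [ 0.42262018 -0.07947017  0.08310319] foot [ 0.42126655 -0.08737581  0.003     ]
wing [0.5542278  0.12666999 0.116     ] -8.777446851525395
handle [ 0.55443651 -0.08263395  0.232     ] 0.06867009319293486 115.05323179662174
red [ 0.51867586 -0.0256282   0.17      ]
tongue edges [0.57506134 0.10284042 0.04      ] [0.57437102 0.03368524 0.04      ] [0.53685814 0.10480693 0.04      ] [0.53609872 0.02900427 0.04      ]
circle [ 0.55493064 -0.08621926  0.07060939]
120.89427821767389 177.85846020390483
122.59569127867285 178.8177991989106
```

```bash
python3 -m handwheel '[[[20,30,15],[0,0,0],-1],[[20,30,15],[0,0,0],-1],[[20,30,15],[0,0,0],-1],[[18,29,15],[0,0,0],-1],[[0,0,0],[0,0,-0.99],-1],[[0,0,0],[0,0,-0.99],-1],[[0,0,0],[0,0,-0.99],-1],[[0,0,0],[0,0,-0.99],-1],[[0,0,0],[0,0,-0.99],-1],[[0,0,0],[0,0,-0.99],-1],[[0,0,0],[0,0,-0.99],-1],[[0,0,0],[0,0,-0.99],-1],[[0,0,0],[0,0,-0.99],-1],[[0,0,0],[0,0,-0.99],-1],[[0,0,0],[0,0,-0.99],-1],[[0,0,0],[0,0,-0.99],-1],[[0,0,0],[0,0,-0.99],-1],[[0,0,0],[0,0,-0.99],-1],[[0,0,0],[0,0,-0.99],-1],[[0,0,0],[0,0,-0.99],-1]]'
python3 -m handwheel '[[[0,0,0],[0,0,-0.99],-1],[[0,0,0],[0,0,-0.99],-1],[[0,0,0],[0,0,-0.99],-1],[[0,0,0],[0,0,-0.99],-1],[[0,0,0],[0,0,0],-1],[[0,0,0],[0,0,0],-1]]'
python3 - <<'E'
from h import *
import pickle
s=readout.get_state();a=vision.get_image("wrist");pickle.dump(s,open("s4.pkl","wb"));cv2.imwrite("pics/w4.png",a)
cv2.imwrite("pics/w4b.png",cv2.resize(cv2.convertScaleAbs(a,alpha=1.6,beta=20),(800,600),interpolation=cv2.INTER_CUBIC))
E
```

```text
clock: 11.92
position: [0.5539, -0.0838, 0.3187]
ee_rot: [-0.001, 0.678, 0.735, -0.001]
contact_force: [-0.4, -0.2, 0.2]
width: 0.0853
gripper_force: 0.0
clock: 12.68
position: [0.5537, -0.0842, 0.3195]
ee_rot: [-0.001, 0.514, 0.858, -0.0]
contact_force: [0.5, -0.1, -0.1]
width: 0.0854
gripper_force: 0.0
```

View pics/w4b.png

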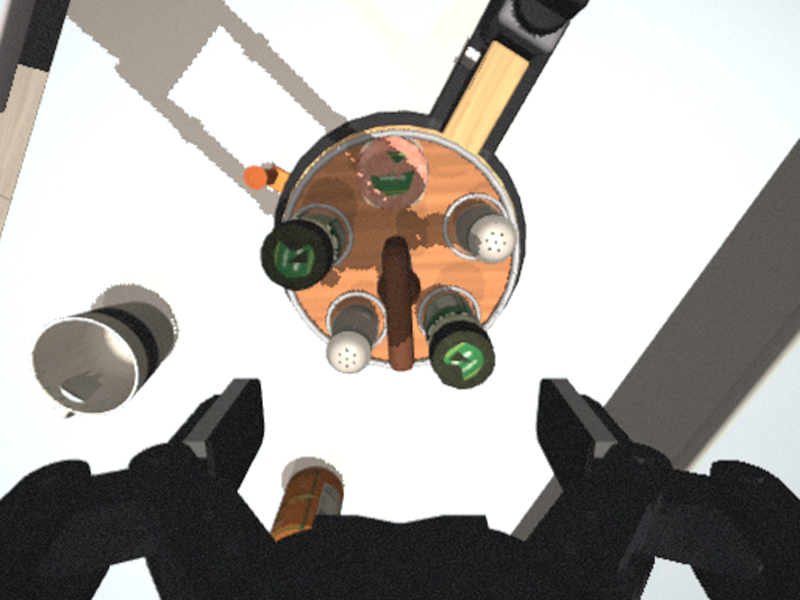

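The handle is vertical and centred, from (396,240) to (401,368). The red cap is at (393,172) and the pointer top at (256,177).

Run:
```python
from h import *
import pickle
s=pickle.load(open("s4.pkl","rb"));W=cam("wrist",s);k=1.5625
P=lambda x,y,z:onz(W,(x/k,y/k),z)
h1,h2=P(396.5,238,.232),P(401,368,.232);print("handle",(h1+h2)/2,np.linalg.norm(h1-h2),np.degrees(np.arctan2(*(h1-h2)[[1,0]])))
pt=P(256,177,.076);r=P(393,172,.17);print(pt,r)
J=[P(*p,.17) for p in((393,172),(295,255),(463,359))]
A=np.array([[2*x[0],2*x[1],1] for x in J]);c=np.linalg.solve(A,[x[0]**2+x[1]**2 for x in J]);print("circle",c[:2],np.sqrt(c[2]+c[0]**2+c[1]**2))
for C in(c[:2],np.array([.555,-.0845])):
  f=lambda p:np.degrees(np.arctan2(p[1]-C[1],p[0]-C[0]));print(f(r),f(pt))
```

```text
handle [ 0.5517378  -0.08270619  0.232     ] 0.07043719066155682 120.05889088311844
[ 0.42024721 -0.08231599  0.076     ] [ 0.51701163 -0.02566305  0.17      ]
circle [ 0.55303482 -0.08471729] 0.06917422277794791
121.38326586471676 178.96399178988796
122.84850891185621 179.07146005075418
```

```bash
python3 -m handwheel '[[[0,0,32],[0,0,-0.3],-1],[[0,0,32],[0,0,0],-1],[[0,0,32],[0,0,0],-0.6],[[0,0,31],[0,0,0],-0.3],[[0,0,0],[0,0,0],0],[[0,0,0],[0,0,0],0.5],[[0,0,0],[0,0,0],1],[[0,0,0],[0,0,0],1],[[0,0,0],[0,0,0],1],[[0,0,0],[0,0,0],1],[[0,0,0],[0,0,0],1]]' 50
python3 -c "
from rig import readout;s=readout.get_state();print(s['position'],s['moment'],s['contact_force'],s['qpos'])"
```

```text
clock: 14.1
position: [0.5535, -0.0857, 0.195]
ee_rot: [0.001, 0.5, 0.866, -0.001]
contact_force: [-4.1, -2.5, 6.2]
width: 0.0132
gripper_force: 51.4
[ 0.55351285 -0.08568531  0.19500751] [-0.3943554   0.77194024  0.00712528] [-4.10182194 -2.49137197  6.19959842] [-0.27644788  0.27558561  1.59803959 -0.00217424  1.26629586 -0.79894141]
```

Gripped with low forces. Next is a counter-clockwise turn of about 58.5° (tool z −9.75 units).

```bash
python3 -m handwheel '[[[0,0,0],[0,0,-0.6],1],[[0,0,0],[0,0,-0.7],1],[[0,0,0],[0,0,-0.7],1],[[0,0,0],[0,0,-0.7],1],[[0,0,0],[0,0,-0.7],1],[[0,0,0],[0,0,-0.7],1],[[0,0,0],[0,0,-0.7],1],[[0,0,0],[0,0,-0.7],1],[[0,0,0],[0,0,-0.7],1],[[0,0,0],[0,0,-0.7],1],[[0,0,0],[0,0,-0.7],1],[[0,0,0],[0,0,-0.7],1],[[0,0,0],[0,0,-0.7],1],[[0,0,0],[0,0,-0.7],1],[[0,0,0],[0,0,0],1],[[0,0,0],[0,0,0],1]]'
python3 - <<'E'
from h import *
import pickle
s=readout.get_state();print(s['moment']);a=vision.get_image("wrist");pickle.dump(s,open("s5.pkl","wb"));cv2.imwrite("pics/w5.png",a)
b=vision.get_image("scene");cv2.imwrite("pics/scene5.png",b)
g=lambda i,w:cv2.resize(cv2.convertScaleAbs(i,alpha=1.6,beta=20),w,interpolation=cv2.INTER_CUBIC)
o=np.hstack([g(a[:,100:420],(400,480)),g(b[140:260,180:280],(400,480))])
cv2.imwrite("pics/w5b.png",o)
E
```

```text
clock: 16.1
position: [0.5534, -0.0859, 0.195]
ee_rot: [0.0, 0.016, 1.0, -0.001]
contact_force: [-4.3, -3.5, 7.3]
width: 0.0135
gripper_force: 51.3
[-0.47382532  0.61781851  0.03888728]
```

View pics/w5b.png

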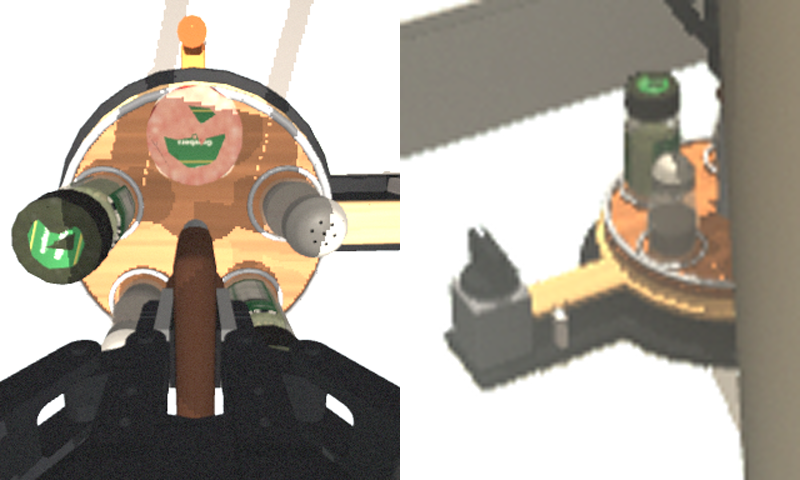

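The red cap is at (195,135) and stands almost exactly behind the pointer at (192,32) and its foot at (193,60). In the scene view the tongue looks level with the white post.

Run:
```python
from h import *
import pickle
W=cam("wrist",pickle.load(open("s5.pkl","rb")))
a=cv2.imread("pics/w5.png");h=cv2.cvtColor(a,cv2.COLOR_BGR2HSV)
m=cv2.inRange(h,(4,160,120),(14,255,255));m[40:]=0;m[:,:230]=0;m[:,280:]=0
y,x=np.nonzero(m);print("ptr top px",x.mean(),y.mean(),len(x))
pt=onz(W,(x.mean(),y.mean()),.076);ft=onz(W,(254.4,48),.012);r=onz(W,(256,108),.169)
print(pt,ft,r)
s=lambda p,z:np.array(p)
for C in((.5535,-.0835),(.5535,-.086),(.555,-.0845)):
  C=np.array(C);u=pt[:2]-C;u/=np.linalg.norm(u);v=r[:2]-C;print("side mm",1e3*(u[0]*v[1]-u[1]*v[0]),"along",1e3*u@v)
```

```text
ptr top px 253.109243697479 25.243697478991596 476
[ 0.41925554 -0.08449651  0.076     ] [ 0.42424706 -0.08414905  0.012     ] [ 0.4823762  -0.08387611  0.169     ]
side mm -0.1518485603849906 along 71.12463020219647
side mm -1.327249298320893 along 71.14312307886534
side mm -0.6220265190235604 along 72.62381389812288
```

```bash
python3 -m handwheel '[[[0,0,0],[0,0,0],1],[[0,0,0],[0,0,0],1],[[0,0,0],[0,0,0],1],[[0,0,0],[0,0,0],1]]' && python3 -c "
from rig import manip;print(manip.sign_off())"
```

```text
clock: 16.7
position: [0.5534, -0.0859, 0.195]
ee_rot: [0.0, 0.016, 1.0, -0.001]
contact_force: [-5.1, -4.0, 5.9]
width: 0.0139
gripper_force: 51.3
the job is handed in; nothing more can be done
None
```

I handed the job in at 16.7 s; no verdict was returned. The knob is at about 0 so the deck should be level (judged from the wing's angle and the pictures), the red-capped jar measures within about 1.5 mm of the pointer line, the handle is held still at about 51 N, and the arm's path stayed clear of the mug, can and honey jar.

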